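# Shift the length stop out by one hole and hold its lock pin home

### The arm

A 6-joint arm with a two-finger parallel gripper is mounted at the origin on the work surface. World frame = base frame: x ahead of the robot, y to its left, z up, the work surface at z = 0. Lengths are in m, angles in rad, forces in N, time in s.
With the tool pointing down it reaches from about 0.375 to 0.925 m from the base axis. Payload 5.7 kg.
Tool frame: the origin (TCP) lies at the very end of the fingers, on their centre line; the grasp point (between the pads) lies 19 mm behind it; z points along the fingers, y is the line along which they close (so a half turn about z gives the same grasp; the last joint's range is limited). The gripper opens to 85 mm and grips with 20 to 120 N. Pads are 22 mm wide; open, the fingers measure 114 mm over their backs; the gripper's body (76 mm by 85 mm) begins 54 mm behind the grasp point. The pads swing forward as they close: fully open they stand 13 mm farther back than shut.
Start: joints at [1.155, 0.359, 1.51, -0, 1.272, -0.115], TCP at [0.178, 0.573, 0.231] pointing down, gripper open.
Joint ranges: [-2.97, 2.97], [-1.01, 2.36], [0.21, 2.38], [-0.96, 4.11], [0.2, 2.71], [-2.98, 2.98]. Speed limits (rad/s): [2.39, 2.39, 3.14, 3.14, 3.14, 3.14].

### API

Orientations are given as a unit quaternion [w, x, y, z].
In Python, from rig import manip, viewer, ticket gives the robot as it stands.
- The arm moves only by the shell command python3 -m jog 'ROWS'. ROWS is JSON, a list of rows, each an object of numbers: "gripper": the closure in counts, from 0 (fully open) to 255 (shut); "dx", "dy", "dz": the shift along the world's x, y, z in m; "wx", "wy", "wz": the turn, a rotation vector about the world's x, y, z in rad. In form: [{"gripper": .., "dx": .., "dy": .., "dz": .., "wx": .., "wy": .., "wz": ..}, ...]. A call has 1 to 5 rows; each row is the pose to reach, as a shift and turn from the pose commanded when the call began; what a row does not reach only later rows make up. A row lasts 1/8 s, in which the tool goes at most 62.5 mm and 10.7 degrees, less where a joint would pass 70% of its speed; a pose out of reach is approached as far as the arm can. A call with a gripper value outside its range is refused whole. The fingers move at their own pace and stop on an object; the grip force is fixed at half the most. Time passes only in rows, so rows that repeat a pose let the fingers close. It gives the time, the measured TCP pose, the force, the opening and the grip force at its end, in the units of the state.
- manip.state(): the state, without advancing time (a new reading comes with each control period).
- viewer.get_image(name): name is "scene" or "top" or "wrist"; returns a dict with "color" (420x560x3 uint8, red, green, blue), "fovy" (degrees; the focal length in pixels is half the picture's height over the tangent of half this angle, whatever the lens; pixels are square), "cx", "cy" (the principal point, pixels), "dist_coeffs" ([k1, k2, p1, p2, k3] as OpenCV has them; the pictures are not rectified), "cam_to_world" (4x4, takes a point from camera to world coordinates). Camera axes: x right, y down, z forward; pixel columns grow to the right and rows downward; lengths in m; the calibration is good to about 2 mm. A picture is of the moment at which its call begins. There is no depth.
- ticket.hand_in(): hands the job in; it is judged then, once.
The state is a dict: "clock": time; "joints": joint angles; "qvel": joint speeds; "tau": joint torques, N m; "tcp_pos": TCP position; "tool_rot": TCP orientation; "wrist_force": force on the tool from outside, world axes, zero at the start; "torque": the same for the moment, N m; "finger_gap": finger opening in m; "grip_force": force on a finger pad.
Only numpy, scipy, OpenCV 4.12 (cv2) and the standard library are available. Lean on these libraries where they do the work, as an engineer would, in place of code of your own. Each camera call takes 0.05 s, during which the arm holds its last target. There are 200 camera calls.

### The job

Zero the readout by pressing its keys one at a time: the large round key (wakes it), then the square key, then the small round key. Then pull up the black knob of the length stop to draw its lock pin, slide the steel section one hole further along the bar, away from the grey clamp block, and let the pin into that next hole. Push the knob down until the pin is fully home and finish like that, your fingers still holding the knob firmly down against its spring; leave the other things on the bench alone.

Things in the scene. Friction and masses are not known exactly. Their poses are not given: they have to be found in the camera images.
- bar: fixed square aluminium bar, 44 wide, 300 mm long along its y, top face 50 mm above the bench. Origin under its middle at bench height; z up. Grey clamp block (70 x 45, 64 mm high) at its +y end; only a low foot at its -y end. Four 13 mm holes in its top on the centre line, 45 mm apart: y = +65, +20 (pin starts here), -25 (the next hole), -70 mm
- start_hole (a point): mouth of the hole the pin is in at the start, on the bar's top face; axes as the bar
- next_hole (a point): mouth of the hole the pin must go into, on the bar's top face, 45 mm along the bar's -y from start_hole; axes as the bar
- section (a joint): sliding steel section, m: 0 at the start hole, grows towards the bar's -y, 0.045 at the next hole; travel -0.050 to 0.095. Saddle 56 x 70 mm (along the bar), top 59 mm above the bench; a flat stop finger reaches 45 mm out of its -x side. About 2 N friction, some damping; stays where left. With the 10 mm pin in a 13 mm hole it has 1.5 mm play either way
- plunger (a joint): height of lock plunger (knob and pin in one) over fully home, m: 0 home (pin 12 mm down in the hole), 0.022 top of travel. A two-way spring, 0.7 N per mm, brings it to about 0.005 when left alone: some 4 N of push takes it home, it rises again when let go. Above 0.012 the pin is clear and the section slides (5 N pull; 9 N at 0.018). Let down between holes, it springs into the next it meets
- knob_mid (a point): middle of the black round knob on the plunger: 28 mm across, 26 mm high, axis upright, centred over the pin; 92 mm above the bench when fully home, higher by the plunger's value. Moves with plunger and section; axes as the bar. Below it is a steel barrel 22 mm across, 20 mm high, standing on the section's top
- readout: grey plastic readout box, fixed, 120 (x) x 190 (y) x 40 mm high, with a dark display along its +x half and three white keys in a row along y on its -x half, 55 mm apart: square at +y, small round in the middle, large round at -y. Origin at the centre of its underside, z up
- key_large_top (a point): centre of the top face of the large round key, 32 mm across, 49 mm above the bench when up
- key_square_top (a point): centre of the top face of the square key, 22 x 22 mm, 49 mm above the bench when up
- key_small_top (a point): centre of the top face of the small round key, 16 mm across, 49 mm above the bench when up
- key_large (a joint): how far the large round key is pressed, m: 0 up, 0.006 fully down (about 4 N, from 1.4 N at the start); it counts as pressed past 0.004 and springs back
- key_square (a joint): the same for the square key
- key_small (a joint): the same for the small round key
- spray_can: bystander, loose: standing spray can, 66 mm across, 190 mm tall; origin at the centre of its foot
- screwdriver: bystander, loose: screwdriver lying on the bench, about 200 mm long
- parts_bin: bystander, loose: open grey plastic bin 100 x 140 x 55 mm; origin at the centre of its foot
- tape_measure: bystander, loose: black tape measure 66 x 38 x 64 mm; origin at the centre of its foot
- offcut: bystander, loose: aluminium angle offcut 30 x 110 mm, 30 mm high; origin at the centre of its foot
- wrench: bystander, loose: wrench lying on the bench, about 180 mm long
- drill: bystander, loose: cordless drill standing on its battery, about 200 mm tall; origin at the centre of its foot
Mind the look-alikes: they are no part of the job. Leave any red look-alike of the readout alone.

How it is judged:
On the way, in this order (a step that is already met when the one before it is completed fails the run):
1. the large round key is pressed, alone, the section not yet moved (value of joint key_large above 0.004 m and value of joint each of key_square, key_small below 0.002 m and value of joint section between -0.004 and 0.004 m), for 0.05 s.
2. then the square key, alone (value of joint key_square above 0.004 m and value of joint each of key_large, key_small below 0.002 m and value of joint section between -0.004 and 0.004 m), for 0.05 s.
3. then the small round key, alone (value of joint key_small above 0.004 m and value of joint each of key_large, key_square below 0.002 m and value of joint section between -0.004 and 0.004 m), for 0.05 s.
4. the plunger is pulled until its pin is clear of the start hole, before the section slides (value of joint plunger above 0.0125 m and value of joint section between -0.004 and 0.004 m), for 0.05 s.
5. the section stands at the next hole with the pin down in it (value of joint plunger below 0.009 m and value of joint section between 0.0415 and 0.0485 m), for 0.1 s.
At the end, for the whole second after the job is handed in: The section is at the next hole (0.045 m, within 3.5 mm) and at rest, the plunger is held fully home (below 2.5 mm; it would rise to 5 mm by itself) with the fingers on it at more than 1.5 N, and all keys are up (value of joint plunger below 0.0025 m and value of joint section between 0.0415 and 0.0485 m and contact force between the fingers and plunger above 1.5 N and velocity of joint section between -0.01 and 0.01 m/s and value of joint each of key_large, key_square, key_small below 0.002 m); the arm keeps its last pose, push and grip.
It fails at once if two keys are down at once (value of joint each of key_large, key_square above 0.003 m or value of joint each of key_large, key_small above 0.003 m or value of joint each of key_square, key_small above 0.003 m).
It fails at once if a bystander is shifted by more than 30 mm (distance of any of spray_can, screwdriver, parts_bin, tape_measure, offcut, wrench, drill from where it was at the start of the episode above 0.03 m).
It also fails if it takes over 54 s, if anything falls off the work surface, if the arm or the gripper's body presses on something with over 40 N, if the wrist force passes 120 N, or if a joint passes its speed limit or range.

## Working session

There is one attempt and no reset: what is moved stays moved. The work goes in short steps, Python scripts to look and compute and a shell command to move; the robot and the scene stay as the last step left them, time stands still between calls to the robot, and variables do not carry over. Pictures are saved under pics/ and viewed, at most 10 in all, crops included, and the job is handed in when it is done.

```bash
mkdir -p pics; cat > h.py <<'E'
import numpy as np, cv2
from rig import manip, viewer, ticket
def grab(n,f):
    im=viewer.get_image(n); cv2.imwrite(f'pics/{f}.png',im['color'][:,:,::-1]); np.save(f'pics/{f}.npy',im,allow_pickle=True); return im
def load(f): return np.load(f'pics/{f}.npy',allow_pickle=True).item()
def cast(im,uv,z):
    h=im['color'].shape[0]; f=h/2/np.tan(np.radians(im['fovy'])/2)
    K=np.array([[f,0,im['cx']],[0,f,im['cy']],[0,0,1]])
    p=cv2.undistortPoints(np.array(uv,float).reshape(-1,1,2),K,np.array(im['dist_coeffs'],float)).reshape(-1,2)
    T=np.array(im['cam_to_world']); d=np.c_[p,np.ones(len(p))]@T[:3,:3].T; o=T[:3,3]
    return o+d*((z-o[2])/d[:,2])[:,None]
E
python3 - <<'E'
from h import *
a=grab('top','t0');b=grab('scene','s0')
s=manip.state();print({k:np.round(v,3) for k,v in s.items()})
for i in(a,b):print(np.round(i['cam_to_world'],2).tolist(),i['fovy'])
E
```

```text
{'clock': np.float64(0.1), 'joints': array([ 1.155,  0.359,  1.511,  0.   ,  1.273, -0.115]), 'qvel': array([-0.   , -0.004, -0.001,  0.001,  0.002,  0.001]), 'tau': array([-0.0000e+00, -5.2865e+01, -2.7935e+01, -0.0000e+00,  5.0000e-03,
       -0.0000e+00]), 'tcp_pos': array([0.178, 0.572, 0.231]), 'tool_rot': array([-0.   ,  0.15 ,  0.989, -0.001]), 'wrist_force': array([ 0.252, -0.021, -0.794]), 'torque': array([0.019, 0.035, 0.031]), 'grip_force': np.float64(0.0), 'finger_gap': np.float64(0.086)}
[[-0.02, -1.0, 0.09, 0.44], [-1.0, 0.02, 0.0, 0.1], [-0.0, -0.09, -1.0, 1.06], [0.0, 0.0, 0.0, 1.0]] 49.916655254747404
[[0.32, 0.72, -0.62, 1.21], [0.95, -0.23, 0.23, -0.17], [0.02, -0.66, -0.75, 0.91], [0.0, 0.0, 0.0, 1.0]] 46.36663957131668
```

View pics/t0.png

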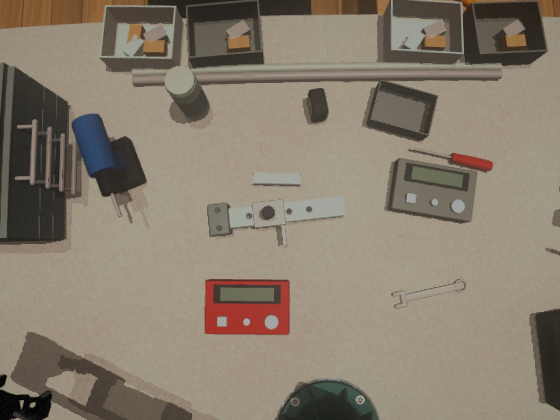

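View pics/s0.png

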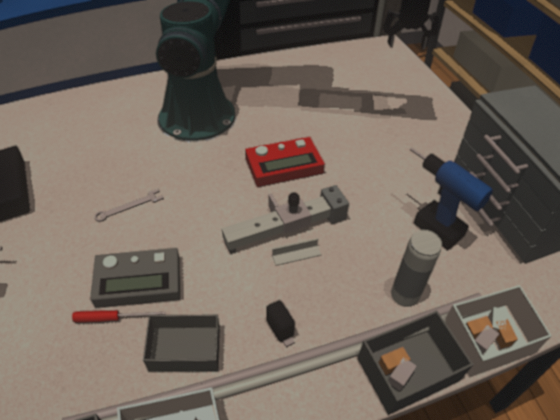

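The top view shows the grey readout's keys at about (411,199) square, (435,203) small and (458,206) large. The knob is at (267,212), with the clamp block to its left at (218,219). The red box at (247,307) is the decoy.

```bash
python3 - <<'E'
from h import *
def blobs(im,m,roi,amin):
    x0,y0,x1,y1=roi; mm=np.zeros(m.shape,np.uint8); mm[y0:y1,x0:x1]=m[y0:y1,x0:x1]
    n,l,s,c=cv2.connectedComponentsWithStats(mm); return [(s[i,4],c[i]) for i in range(1,n) if s[i,4]>amin]
t=load('t0');s=load('s0')
for nm,im,roi,kroi in(('top',t,(398,188,470,216),(255,200,280,226)),('scene',s,(98,250,170,270),(284,188,304,214))):
    g=im['color'].min(2)
    for a,c in blobs(im,(g>150).astype(np.uint8),roi,15): print(nm,'key',a,c.round(1),cast(im,[c],.049)[0].round(4))
    for a,c in blobs(im,(im['color'].max(2)<60).astype(np.uint8),kroi,20): print(nm,'knob',a,c.round(1),cast(im,[c],.110)[0].round(4),cast(im,[c],.097)[0].round(4))
# bar ends centreline from top: bright mask of bar
g=t['color'].min(2)
print('holes',cast(t,[[250,214],[287.5,211],[309,209.5]],.05).round(4).tolist())
print('bar-y end corners',cast(t,[[343.5,197],[344.5,215]],.05).round(3).tolist())
E
python3 - <<'E'
import cv2
a=cv2.imread('pics/t0.png')
cv2.imwrite('pics/c0.png',cv2.hconcat([cv2.resize(a[190:250,200:350],None,fx=2.6,fy=2.6,interpolation=2),cv2.resize(a[170:230,380:530],None,fx=2.6,fy=2.6,interpolation=2)]))
E
```

```text
top key 66 [410.8 197.8] [ 0.5291 -0.1967  0.049 ]
top key 26 [434.4 201.8] [ 0.5188 -0.2505  0.049 ]
top key 114 [457.9 205.8] [ 0.5085 -0.3047  0.049 ]
scene knob 162 [293.4 202.4] [0.5243 0.1148 0.11  ] [0.5132 0.1195 0.097 ]
holes [[0.5004, 0.1672, 0.05], [0.5054, 0.0831, 0.05], [0.5077, 0.0349, 0.05]]
bar-y end corners [[0.534, -0.043, 0.05], [0.494, -0.044, 0.05]]
```

View pics/c0.png

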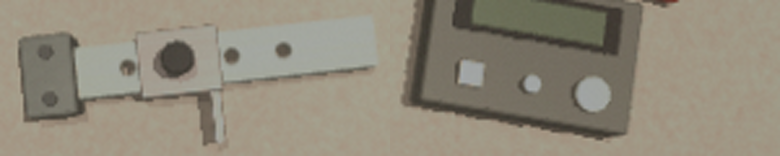

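The crop confirms the holes at (127,68), (232,56) and (284,49), and the knob at (177,58). I'm moving towards the large key with the fingers shut.

```bash
python3 - <<'E'
from h import *
t=load('t0')
print(cast(t,[[248.8,216.2],[289.2,211.5],[309.2,208.8]],.05).round(4).tolist(), cast(t,[[268.1,212.3]],.110).round(4))
E
python3 -m jog '[{"gripper":255,"dx":0.04,"dy":-0.045},{"gripper":255,"dx":0.08,"dy":-0.09},{"gripper":255,"dx":0.12,"dy":-0.135},{"gripper":255,"dx":0.16,"dy":-0.18},{"gripper":255,"dx":0.2,"dy":-0.225}]'
python3 -m jog '[{"gripper":255,"dx":0.013,"dy":-0.06},{"gripper":255,"dx":0.026,"dy":-0.12},{"gripper":255,"dx":0.039,"dy":-0.18},{"gripper":255,"dx":0.052,"dy":-0.24},{"gripper":255,"dx":0.065,"dy":-0.3}]'
python3 -m jog '[{"gripper":255,"dx":0.013,"dy":-0.06},{"gripper":255,"dx":0.026,"dy":-0.12},{"gripper":255,"dx":0.039,"dy":-0.18},{"gripper":255,"dx":0.052,"dy":-0.24},{"gripper":255,"dx":0.065,"dy":-0.3}]'
```

```text
[[0.4956, 0.17, 0.05], [0.5041, 0.0793, 0.05], [0.5092, 0.0344, 0.05]] [[0.4994 0.125  0.11  ]]schema error: expected keys gripper, dx, dy, dz, wx, wy, wz
schema error: expected keys gripper, dx, dy, dz, wx, wy, wz
schema error: expected keys gripper, dx, dy, dz, wx, wy, wz
```

```bash
python3 -m jog '[{"gripper":255,"dx":0.04,"dy":-0.045,"dz":0,"wx":0,"wy":0,"wz":0},{"gripper":255,"dx":0.08,"dy":-0.09,"dz":0,"wx":0,"wy":0,"wz":0},{"gripper":255,"dx":0.12,"dy":-0.135,"dz":0,"wx":0,"wy":0,"wz":0},{"gripper":255,"dx":0.16,"dy":-0.18,"dz":0,"wx":0,"wy":0,"wz":0},{"gripper":255,"dx":0.2,"dy":-0.225,"dz":0,"wx":0,"wy":0,"wz":0}]'
python3 -m jog '[{"gripper":255,"dx":0.013,"dy":-0.06,"dz":0,"wx":0,"wy":0,"wz":0},{"gripper":255,"dx":0.026,"dy":-0.12,"dz":0,"wx":0,"wy":0,"wz":0},{"gripper":255,"dx":0.039,"dy":-0.18,"dz":0,"wx":0,"wy":0,"wz":0},{"gripper":255,"dx":0.052,"dy":-0.24,"dz":0,"wx":0,"wy":0,"wz":0},{"gripper":255,"dx":0.065,"dy":-0.3,"dz":0,"wx":0,"wy":0,"wz":0}]'
python3 -m jog '[{"gripper":255,"dx":0.013,"dy":-0.06,"dz":0,"wx":0,"wy":0,"wz":0},{"gripper":255,"dx":0.026,"dy":-0.12,"dz":0,"wx":0,"wy":0,"wz":0},{"gripper":255,"dx":0.039,"dy":-0.18,"dz":0,"wx":0,"wy":0,"wz":0},{"gripper":255,"dx":0.052,"dy":-0.24,"dz":0,"wx":0,"wy":0,"wz":0},{"gripper":255,"dx":0.065,"dy":-0.3,"dz":0,"wx":0,"wy":0,"wz":0}]'
```

```text
clock: 0.72
tcp_pos: [0.3786, 0.3464, 0.2311]
tool_rot: [-0.0, 0.15, 0.989, -0.0]
wrist_force: [0.8, 0.8, -0.1]
finger_gap: 0.0
grip_force: 0.0
clock: 1.35
tcp_pos: [0.4427, 0.0461, 0.2312]
tool_rot: [0.0, 0.15, 0.989, -0.0]
wrist_force: [1.3, 0.6, -0.5]
finger_gap: -0.0002
grip_force: 0.0
clock: 1.98
tcp_pos: [0.5077, -0.2539, 0.231]
tool_rot: [-0.0, 0.15, 0.989, 0.0]
wrist_force: [0.9, -0.7, -0.4]
finger_gap: 0.0001
grip_force: 0.0
```

```bash
python3 - <<'E'
from h import *
w=grab('wrist','w1')
m=(w['color'].min(2)>150).astype(np.uint8)
n,l,s,c=cv2.connectedComponentsWithStats(m)
for i in range(1,n):
    if s[i,4]>150: print(s[i],c[i].round(1),cast(w,[c[i]],.049)[0].round(4))
E
```

```text
[221   0  38  44 618] [236.9  24. ] [ 0.3544 -0.2455  0.049 ]
[ 233    0   75   94 1634] [274.6  46.1] [ 0.3816 -0.2192  0.049 ]
[175   5  25  21 233] [186.1  15.1] [ 0.3339 -0.2856  0.049 ]
[333   7  20  36 205] [340.8  23.6] [ 0.381 -0.158  0.049]
[397  28  30  22 285] [411.8  38.8] [ 0.411  -0.0998  0.049 ]
[474  31  18  28 162] [483.5  45.1] [ 0.4342 -0.0366  0.049 ]
[149  47  28  45 404] [160.1  72.7] [ 0.3712 -0.3259  0.049 ]
[363  49  47  47 766] [387.4  72.6] [ 0.4328 -0.1272  0.049 ]
[406  49  21  28 213] [416.4  63.1] [ 0.4324 -0.0997  0.049 ]
[218  52  17  26 181] [225.5  64.1] [ 0.3827 -0.2662  0.049 ]
[467  60  32  36 381] [482.   76.4] [ 0.4608 -0.0418  0.049 ]
[454  76  21  31 250] [464.2  90.6] [ 0.4688 -0.0603  0.049 ]
[121  78  18  39 234] [128.   97.2] [ 0.3816 -0.3634  0.049 ]
[485  89  75  41 583] [521.8 108.4] [ 0.5007 -0.0071  0.049 ]
[  54  101   75   77 1386] [ 95.  134.6] [ 0.4031 -0.4091  0.049 ]
[152 106  23  27 177] [164.8 120. ] [ 0.4116 -0.3382  0.049 ]
[  376   109   184   193 13590] [457.7 199.5] [ 0.5736 -0.0817  0.049 ]
[    2   114   207   245 17356] [102.1 242.1] [ 0.508 -0.454  0.049]
[130 116  24  44 311] [141.5 139.4] [ 0.4215 -0.3671  0.049 ]
[177 153  31  22 187] [193.8 163.2] [ 0.4586 -0.3269  0.049 ]
[550 156  10  23 169] [555.  165.9] [0.5681 0.0227 0.049 ]
[165 158  21  26 187] [174.7 171.7] [ 0.4608 -0.3483  0.049 ]
[217 189  29  28 653] [231.2 202.6] [ 0.5078 -0.3054  0.049 ]
[278 191  15  14 161] [284.7 197.1] [ 0.5184 -0.2516  0.049 ]
[511 191  34  29 255] [528.2 204.9] [ 0.6022 -0.0085  0.049 ]
[452 279  21  31 228] [463. 293.] [ 0.6875 -0.0898  0.049 ]
```

View pics/w1.png

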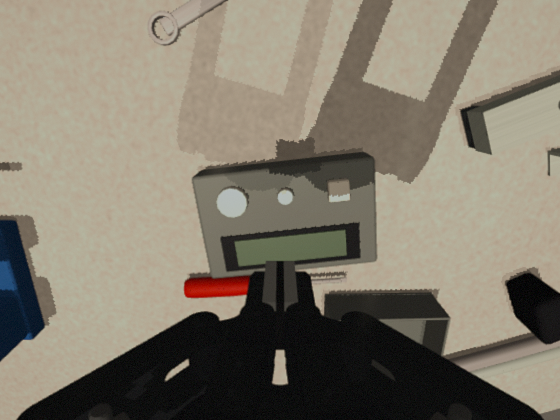

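The wrist view agrees with the first measurement to about 1 mm: large key at (231,203), small at (285,197). I'll press the large key now.

```bash
python3 -m jog '[{"gripper":255,"dx":0,"dy":-0.05,"dz":-0.03,"wx":0,"wy":0,"wz":0},{"gripper":255,"dx":0,"dy":-0.051,"dz":-0.09,"wx":0,"wy":0,"wz":0},{"gripper":255,"dx":0,"dy":-0.051,"dz":-0.15,"wx":0,"wy":0,"wz":0},{"gripper":255,"dx":0,"dy":-0.051,"dz":-0.17,"wx":0,"wy":0,"wz":0},{"gripper":255,"dx":0,"dy":-0.051,"dz":-0.17,"wx":0,"wy":0,"wz":0}]'
python3 -m jog '[{"gripper":255,"dx":0,"dy":0,"dz":-0.014,"wx":0,"wy":0,"wz":0},{"gripper":255,"dx":0,"dy":0,"dz":-0.018,"wx":0,"wy":0,"wz":0},{"gripper":255,"dx":0,"dy":0,"dz":-0.018,"wx":0,"wy":0,"wz":0}]'
```

```text
clock: 2.65
tcp_pos: [0.5061, -0.3016, 0.0591]
tool_rot: [-0.002, 0.15, 0.989, 0.001]
wrist_force: [0.8, 0.1, 0.8]
finger_gap: -0.0002
grip_force: 0.0
clock: 3.02
tcp_pos: [0.5087, -0.3036, 0.0442]
tool_rot: [0.001, 0.15, 0.989, -0.001]
wrist_force: [1.4, -1.0, 3.4]
finger_gap: 0.0001
grip_force: 1.7
```

```bash
python3 -m jog '[{"gripper":255,"dx":0,"dy":0,"dz":-0.001,"wx":0,"wy":0,"wz":0},{"gripper":255,"dx":0,"dy":0,"dz":-0.001,"wx":0,"wy":0,"wz":0}]'
python3 -m jog '[{"gripper":255,"dx":0,"dy":0,"dz":0.03,"wx":0,"wy":0,"wz":0},{"gripper":255,"dx":0.01,"dy":0.055,"dz":0.03,"wx":0,"wy":0,"wz":0},{"gripper":255,"dx":0.021,"dy":0.108,"dz":0.03,"wx":0,"wy":0,"wz":0},{"gripper":255,"dx":0.021,"dy":0.108,"dz":0.02,"wx":0,"wy":0,"wz":0},{"gripper":255,"dx":0.021,"dy":0.108,"dz":0.018,"wx":0,"wy":0,"wz":0}]'
python3 -m jog '[{"gripper":255,"dx":0,"dy":0,"dz":-0.014,"wx":0,"wy":0,"wz":0},{"gripper":255,"dx":0,"dy":0,"dz":-0.018,"wx":0,"wy":0,"wz":0},{"gripper":255,"dx":0,"dy":0,"dz":-0.018,"wx":0,"wy":0,"wz":0}]'
```

```text
clock: 3.28
tcp_pos: [0.5087, -0.3036, 0.0431]
tool_rot: [0.001, 0.15, 0.989, -0.001]
wrist_force: [2.7, -0.7, 5.1]
finger_gap: 0.0002
grip_force: 2.6
clock: 3.9
tcp_pos: [0.5278, -0.1946, 0.0594]
tool_rot: [-0.001, 0.149, 0.989, 0.0]
wrist_force: [0.1, -0.2, 0.0]
finger_gap: 0.0002
grip_force: 0.0
clock: 4.28
tcp_pos: [0.5289, -0.1962, 0.0429]
tool_rot: [0.0, 0.151, 0.989, -0.0]
wrist_force: [-1.6, 1.1, 12.0]
finger_gap: -0.0
grip_force: 5.8
```

```bash
python3 -m jog '[{"gripper":255,"dx":0,"dy":0,"dz":0,"wx":0,"wy":0,"wz":0},{"gripper":255,"dx":0,"dy":0,"dz":0.03,"wx":0,"wy":0,"wz":0},{"gripper":255,"dx":-0.0103,"dy":-0.055,"dz":0.03,"wx":0,"wy":0,"wz":0},{"gripper":255,"dx":-0.0103,"dy":-0.055,"dz":0.02,"wx":0,"wy":0,"wz":0},{"gripper":255,"dx":-0.0103,"dy":-0.055,"dz":0.018,"wx":0,"wy":0,"wz":0}]'
python3 -m jog '[{"gripper":255,"dx":0,"dy":0,"dz":-0.014,"wx":0,"wy":0,"wz":0},{"gripper":255,"dx":0,"dy":0,"dz":-0.018,"wx":0,"wy":0,"wz":0},{"gripper":255,"dx":0,"dy":0,"dz":-0.018,"wx":0,"wy":0,"wz":0},{"gripper":255,"dx":0,"dy":0,"dz":-0.018,"wx":0,"wy":0,"wz":0}]'
```

```text
clock: 4.9
tcp_pos: [0.517, -0.25, 0.0589]
tool_rot: [-0.001, 0.151, 0.989, 0.001]
wrist_force: [-0.6, 0.7, -1.6]
finger_gap: -0.0
grip_force: 0.0
clock: 5.4
tcp_pos: [0.5183, -0.2495, 0.0429]
tool_rot: [-0.0, 0.149, 0.989, -0.0]
wrist_force: [-3.5, -0.2, 12.8]
finger_gap: 0.0
grip_force: 6.3
```

```bash
python3 -m jog '[{"gripper":255,"dx":0,"dy":0,"dz":0.05,"wx":0,"wy":0,"wz":0},{"gripper":255,"dx":0,"dy":0,"dz":0.11,"wx":0,"wy":0,"wz":0},{"gripper":128,"dx":0,"dy":0,"dz":0.17,"wx":0,"wy":0,"wz":0},{"gripper":0,"dx":0.007,"dy":0.06,"dz":0.17,"wx":0,"wy":0,"wz":0.1},{"gripper":0,"dx":0.01,"dy":0.12,"dz":0.17,"wx":0,"wy":0,"wz":0.25}]'
python3 -m jog '[{"gripper":0,"dx":0.005,"dy":0.06,"dz":0,"wx":0,"wy":0,"wz":0.15},{"gripper":0,"dx":0.005,"dy":0.12,"dz":0,"wx":0,"wy":0,"wz":0.15},{"gripper":0,"dx":0.01,"dy":0.18,"dz":0,"wx":0,"wy":0,"wz":0.15},{"gripper":0,"dx":0.012,"dy":0.24,"dz":0,"wx":0,"wy":0,"wz":0.15},{"gripper":0,"dx":0.012,"dy":0.255,"dz":0,"wx":0,"wy":0,"wz":0.15}]'
python3 -m jog '[{"gripper":0,"dx":0,"dy":0,"dz":0,"wx":0,"wy":0,"wz":0}]'
python3 - <<'E'
from h import *
w=grab('wrist','w2')
E
```

```text
clock: 6.02
tcp_pos: [0.529, -0.1285, 0.2127]
tool_rot: [0.001, 0.024, 1.0, -0.0]
wrist_force: [0.1, 0.4, 1.3]
finger_gap: 0.0543
grip_force: 0.0
clock: 6.65
tcp_pos: [0.5393, 0.129, 0.2114]
tool_rot: [-0.001, -0.052, 0.999, 0.0]
wrist_force: [0.0, -0.1, -0.2]
finger_gap: 0.0854
grip_force: 0.0
clock: 6.78
tcp_pos: [0.5398, 0.126, 0.2116]
tool_rot: [-0.001, -0.051, 0.999, -0.0]
wrist_force: [0.3, 0.0, -0.2]
finger_gap: 0.0857
grip_force: 0.0
```

View pics/w2.png

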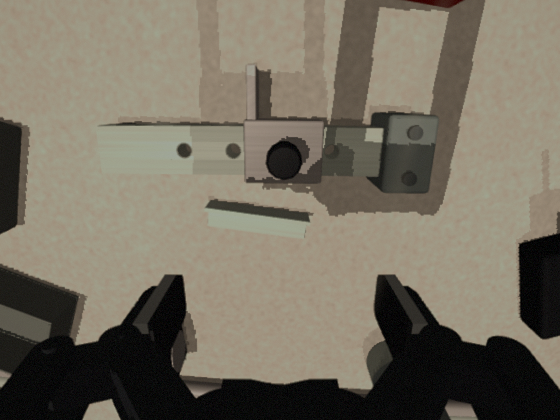

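The knob is at about (284,160). The visible holes are at (184,150), (233,151) and (332,152).

```bash
python3 - <<'E'
from h import *
w=load('w2')
m=np.zeros((420,560),np.uint8); m[135:185,260:310]=(w['color'].max(2)<60)[135:185,260:310]
c=max(cv2.findContours(m,0,2)[0],key=cv2.contourArea)
print(cv2.boundingRect(c),cv2.minEnclosingCircle(c))
for z in (.11,.084): print(cast(w,[[284,157],[284,160],[284,163]],z).round(4).tolist())
print(cast(w,[[184,150],[233,151],[332,152.5]],.05).round(4).tolist())
E
```

```text
(266, 140, 37, 42) ((283.5, 160.5), 20.651975631713867)
[[0.4958, 0.1255, 0.11], [0.498, 0.1258, 0.11], [0.5002, 0.126, 0.11]]
[[0.4998, 0.1263, 0.084], [0.5023, 0.1266, 0.084], [0.5047, 0.1268, 0.084]]
[[0.5079, 0.0358, 0.05], [0.5044, 0.0805, 0.05], [0.4965, 0.1704, 0.05]]
```

```bash
python3 -m jog '[{"gripper":0,"dx":-0.04,"dy":-0.0005,"dz":-0.03,"wx":0,"wy":0,"wz":0},{"gripper":0,"dx":-0.04,"dy":-0.0005,"dz":-0.08,"wx":0,"wy":0,"wz":-0.018},{"gripper":0,"dx":-0.04,"dy":-0.0005,"dz":-0.12,"wx":0,"wy":0,"wz":-0.018},{"gripper":0,"dx":-0.04,"dy":-0.0005,"dz":-0.132,"wx":0,"wy":0,"wz":-0.018},{"gripper":0,"dx":-0.04,"dy":-0.0005,"dz":-0.132,"wx":0,"wy":0,"wz":-0.018}]'
python3 -m jog '[{"gripper":100,"dx":0,"dy":0,"dz":0,"wx":0,"wy":0,"wz":0},{"gripper":140,"dx":0,"dy":0,"dz":0,"wx":0,"wy":0,"wz":0},{"gripper":150,"dx":0,"dy":0,"dz":0,"wx":0,"wy":0,"wz":0}]'
```

```text
clock: 7.45
tcp_pos: [0.5005, 0.1235, 0.0801]
tool_rot: [-0.001, -0.04, 0.999, -0.0]
wrist_force: [-0.2, 0.3, 0.0]
finger_gap: 0.0853
grip_force: 0.0
clock: 7.82
tcp_pos: [0.5011, 0.1247, 0.0812]
tool_rot: [0.001, -0.041, 0.999, 0.0]
wrist_force: [-0.1, -0.8, 0.4]
finger_gap: 0.0354
grip_force: 0.0
```

```bash
python3 -m jog '[{"gripper":175,"dx":0,"dy":0,"dz":0,"wx":0,"wy":0,"wz":0},{"gripper":220,"dx":0,"dy":0,"dz":0,"wx":0,"wy":0,"wz":0},{"gripper":255,"dx":0,"dy":0,"dz":0,"wx":0,"wy":0,"wz":0},{"gripper":255,"dx":0,"dy":0,"dz":0,"wx":0,"wy":0,"wz":0}]'
```

```text
clock: 8.32
tcp_pos: [0.5008, 0.1247, 0.0804]
tool_rot: [0.0, -0.041, 0.999, 0.0]
wrist_force: [0.1, 1.6, 0.7]
finger_gap: 0.026
grip_force: 58.8
```

Gripped. Pulling up.

```bash
python3 -m jog '[{"gripper":255,"dx":0,"dy":0,"dz":0.004,"wx":0,"wy":0,"wz":0},{"gripper":255,"dx":0,"dy":0,"dz":0.008,"wx":0,"wy":0,"wz":0},{"gripper":255,"dx":0,"dy":0,"dz":0.012,"wx":0,"wy":0,"wz":0},{"gripper":255,"dx":0,"dy":0,"dz":0.012,"wx":0,"wy":0,"wz":0},{"gripper":255,"dx":0,"dy":0,"dz":0.012,"wx":0,"wy":0,"wz":0}]'
```

```text
clock: 8.95
tcp_pos: [0.5007, 0.1246, 0.0922]
tool_rot: [0.0, -0.041, 0.999, -0.0]
wrist_force: [4.5, 2.1, -7.0]
finger_gap: 0.0259
grip_force: 59.3
```

```bash
python3 -m jog '[{"gripper":255,"dx":0.0008,"dy":-0.009,"dz":0,"wx":0,"wy":0,"wz":0},{"gripper":255,"dx":0.0018,"dy":-0.021,"dz":0,"wx":0,"wy":0,"wz":0},{"gripper":255,"dx":0.0028,"dy":-0.033,"dz":0,"wx":0,"wy":0,"wz":0},{"gripper":255,"dx":0.0038,"dy":-0.0448,"dz":0,"wx":0,"wy":0,"wz":0},{"gripper":255,"dx":0.0038,"dy":-0.0448,"dz":0,"wx":0,"wy":0,"wz":0}]'
python3 - <<'E'
from h import *
w=grab('wrist','w3');t=grab('top','t3');c=t['color'][180:250,200:350,::-1]
cv2.imwrite('pics/c3.png',cv2.hconcat([cv2.resize(c,(560,261),interpolation=2)]))
cv2.imwrite('pics/v3.png',cv2.vconcat([cv2.imread('pics/c3.png'),np.ascontiguousarray(w['color'][60:380,:,::-1])]))
E
```

```text
clock: 9.57
tcp_pos: [0.5048, 0.0786, 0.0922]
tool_rot: [0.0, -0.04, 0.999, -0.001]
wrist_force: [4.6, -1.3, -8.4]
finger_gap: 0.0258
grip_force: 59.6
```

View pics/v3.png

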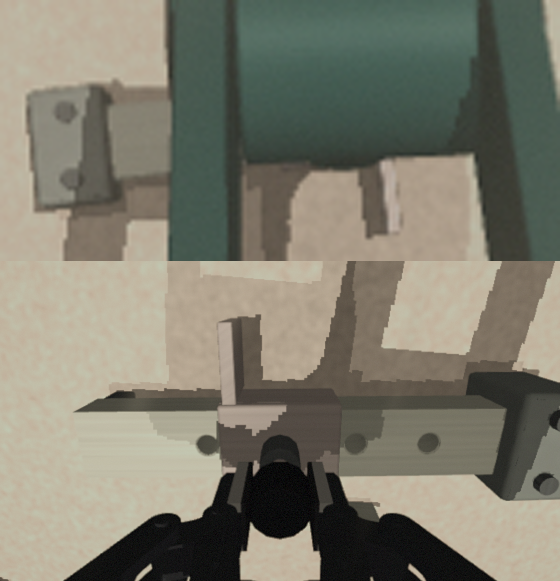

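The section has moved: one hole is now visible on its -y side and two on its +y side. Lowering the pin.

```bash
python3 -m jog '[{"gripper":255,"dx":0,"dy":0.0005,"dz":-0.003,"wx":0,"wy":0,"wz":0},{"gripper":255,"dx":0,"dy":0.0005,"dz":-0.006,"wx":0,"wy":0,"wz":0},{"gripper":255,"dx":0,"dy":0.0005,"dz":-0.009,"wx":0,"wy":0,"wz":0},{"gripper":255,"dx":0,"dy":0.0005,"dz":-0.009,"wx":0,"wy":0,"wz":0}]'
```

```text
clock: 10.18
tcp_pos: [0.5047, 0.0802, 0.0833]
tool_rot: [0.0, -0.041, 0.999, -0.0]
wrist_force: [5.1, -2.2, -0.7]
finger_gap: 0.0254
grip_force: 60.1
```

```bash
python3 -m jog '[{"gripper":255,"dx":0,"dy":0,"dz":-0.003,"wx":0,"wy":0,"wz":0},{"gripper":255,"dx":0,"dy":0,"dz":-0.006,"wx":0,"wy":0,"wz":0},{"gripper":255,"dx":0,"dy":0,"dz":-0.008,"wx":0,"wy":0,"wz":0},{"gripper":255,"dx":0,"dy":0,"dz":-0.008,"wx":0,"wy":0,"wz":0}]'
```

```text
clock: 10.68
tcp_pos: [0.5048, 0.0803, 0.0765]
tool_rot: [0.001, -0.041, 0.999, -0.0]
wrist_force: [0.4, -2.0, 13.7]
finger_gap: 0.026
grip_force: 61.7
```

```bash
python3 -m jog '[{"gripper":255,"dx":0,"dy":0,"dz":-0.0005,"wx":0,"wy":0,"wz":0},{"gripper":255,"dx":0,"dy":0,"dz":-0.001,"wx":0,"wy":0,"wz":0},{"gripper":255,"dx":0,"dy":0,"dz":-0.001,"wx":0,"wy":0,"wz":0},{"gripper":255,"dx":0,"dy":0,"dz":-0.001,"wx":0,"wy":0,"wz":0}]'
python3 - <<'E'
from h import *
w=grab('wrist','w4');s=grab('scene','s4')
cv2.imwrite('pics/v4.png',cv2.hconcat([cv2.resize(np.ascontiguousarray(s['color'][140:260,210:360,::-1]),(400,320),interpolation=2),np.ascontiguousarray(w['color'][60:380,80:480,::-1])]))
E
```

```text
clock: 11.18
tcp_pos: [0.5049, 0.0803, 0.0763]
tool_rot: [0.001, -0.041, 0.999, -0.0]
wrist_force: [-0.9, -2.0, 23.3]
finger_gap: 0.0261
grip_force: 62.7
```

View pics/v4.png

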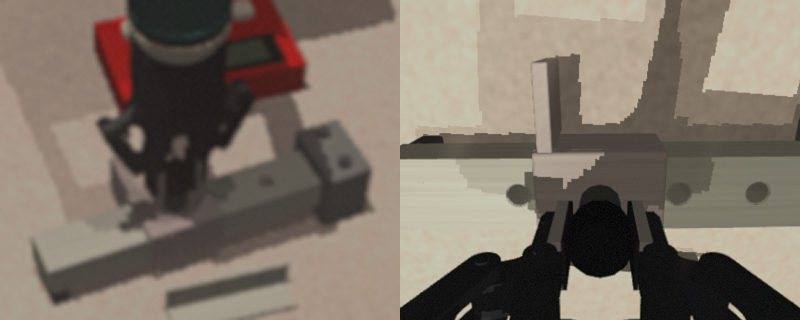

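The pin is against its hard stop: the arm pushes with 23 N and the knob no longer moves. The section sits at the next hole, so I'm handing in.

```bash
python3 -c "
from rig import ticket
print(ticket.hand_in())"
```

```text
the job is handed in; nothing more can be done
None
```

I pressed the large round, square and small round keys in that order, moved the section one hole along, and handed in at about 11 s with the pin home and the fingers pushing the knob down at about 23 N; no verdict came back.

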